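# Shift the feed gearbox through its zigzag gate

## Robot

A 6-joint arm with a two-finger parallel gripper is mounted at the origin on a cart in front of the work surface, level with it; the furniture and walls round the work are solid. World frame = base frame: x ahead of the robot, y to its left, z up, the work surface at z = 0. Lengths are in mm, angles in degrees, forces in N, time in s.
With the tool pointing down it reaches from about 300 to 850 mm from the base axis. Payload 4.2 kg.
Tool frame: the origin (TCP) lies on the centre line of the jaws, within the pads' length; the fingertips stand 14 mm ahead of it and the grasp point (between the pads) lies 5 mm behind it; z points along the fingers, y is the line along which they close (so a half turn about z gives the same grasp; the last joint's range is limited). The gripper opens to 91 mm and grips with 3 to 60 N. Pads are 32 mm wide; open, the fingers measure 118 mm over their backs; the gripper's body (76 mm by 178 mm) begins 60 mm behind the grasp point.
Start: joints at [-77.464, 18.312, 89.639, -0, 72.044, -1.146], TCP at [136.011, -558.697, 227.976] pointing down, gripper open.
Joint ranges: [-177.97, 177.97], [-48.28, 115.42], [12.27, 149.76], [-77.06, 257.06], [2.81, 150.46], [-146.56, 146.56]. Speed limits (degrees/s): [147.25, 147.25, 180, 180, 180, 180].

## Interface

Orientations are given as [roll, pitch, yaw] about the fixed x, y, z axes, in that order (R = Rz(yaw) Ry(pitch) Rx(roll)).
In Python, from workcell import env gives the robot as it stands.
- The arm moves only by the tool arm_command, never from a script. Its argument "motion" is a list of rows, each an object with "offset": the shift along the tool's x, y, z in m, a list of three; "spin": the turn about the tool's z in rad. In form: [{"offset": [tx, ty, tz], "spin": spin}, ...]. A call has 1 to 5 rows; each row shifts and turns the commanded pose from where the row before left it, along the tool's axes as they then stand; what a row does not reach is not made up. A row lasts 1/8 s, in which the tool goes at most 62.5 mm and 10.7 degrees, less where a joint would pass 70% of its speed; a pose out of reach is approached as far as the arm can. A call with a gripper value outside its range is refused whole. "jaw" is the finger opening in m, from 0 to 0.0912, set as the call begins (left out, the last holds). The fingers move at their own pace and stop on an object; "newtons" is the grip in N (left out, the last holds). Time passes only in rows, so rows that do not move let the fingers close. It gives the time, the measured TCP pose, the force, the opening and the grip force at its end, in the units of the state.
- env.state(): the state, without advancing time (a new reading comes with each control period).
- env.grab_frame(name): name is "side" or "top"; returns (picture, depth): 420x560x3 uint8, blue, green, red; 420x560 float32, mm along the optical axis (not along the pixel's ray), 0 where there is no reading.
- env.camera_model(name): a dict with "fx", "fy", "cx", "cy" (pixels), "k1" (the pictures are not rectified: a ray, as slopes to the right and down, at radius r is drawn at 1 + k1 r^2 times it, then the intrinsics apply), "eye" and "rotation" of the camera in the world. Camera axes: x right, y down, z forward; pixel columns grow to the right and rows downward; lengths in mm; the calibration is good to about 2 mm. A picture is of the moment at which its call begins. camera_model takes no time and is no camera call.
- env.job_done(): hands the job in; it is judged then, once.
Trained networks look in the newest picture that a camera, given by its name, has taken for a name from the list of things; names that differ only in an ending like _2 or _b are one class to them, and where a whole thing is asked for, a point or a joint stands for the part that bears it (a point fixed in the world has none). Each returns a list of dicts, best first, with "score" (0 to 1); they miss things now and then, are a little off and sometimes report something else, mostly with a low value. They report only what shows in the picture. A call takes as long as a camera call.
- env.boxes_of(camera, target): "bbox" ([left, top, right, bottom] in pixels, round what is visible of it).
- env.pinpoint(camera, target): "location" ([column, row] in pixels: a listed point, or the origin of a listed thing).
The state is a dict: "time_s": time; "qpos": joint angles; "qvel": joint speeds; "effort": joint torques, N m; "ee_pos": TCP position; "ee_rot": TCP orientation; "force": force on the tool from outside, world axes, zero at the start; "torque": the same for the moment, N m; "gripper_width": finger opening in mm; "gripper_force": force on a finger pad.
Only numpy, scipy, OpenCV 4.12 (cv2) and the standard library are available. Lean on these libraries where they do the work, as an engineer would, in place of code of your own. Each camera call takes 0.05 s, during which the arm holds its last target. There are 200 camera calls.

## Task

Two small feed gearboxes stand on the bench. On the one with the zigzag gate in its top plate, shift the lever from the slot nearest the front, by way of the middle slot, into the rearmost slot until it is fully home at that slot's end, and let go. Leave the lever of the straight-slotted gearbox as it is.

Things in the scene. Friction and masses are not known exactly. Their poses are not given: they have to be found in the camera images.
- zigzag_box: Gearbox to shift, fixed to the bench, turned up to 0.35 rad: grey casting, 124 (x) x 110 (y) mm on a 150 x 136 x 10 foot, 120 high to the top of its 6 mm steel plate. The plate's zigzag slot is 18 wide (4.5 play either side of the 9 mm rod). Origin: centre of the underside; x from front (brass plug, amber glass) to rear, y left, z up. Lever pivots both ways about (0, 0, 12).
- zigzag_knob (a point): Centre of its lever's black 30 mm ball, 188 mm from the pivot up the straight rod. Its route in the box's frame (mm), legs along x or y: front slot's end (-59, 43, 185), corners (-24, 45, 193), (-25, 0, 198), middle slot to (25, 0, 198), (24, -45, 193), rear slot's end (59, -43, 185); about 8 mm play. Starts in the front slot; about 1 N friction; stays where left. Ball may turn in a grip.
- straight_box: The other gearbox, to be left alone: same casting, size and frame, also fixed and turned up to 0.35 rad, but with one straight slot along x in its top plate.
- straight_knob (a point): Centre of the black 30 mm ball knob of the straight-slotted gearbox's lever, 190 to 200 mm above the bench; this lever tips only along its box's x.

How it is judged:
By the outcome, as a careful person would: the job done as asked, in the order asked, and still so for the second after the job is handed in, with the robot touching nothing.
It also fails if it takes over 35 s, if anything falls off the work surface, if the arm or the gripper's body presses on something with over 40 N, if the wrist force passes 120 N, or if a joint passes its speed limit or range.

## Working session

There is one attempt and no reset: what is moved stays moved. The work goes in short steps, Python scripts to look and compute and a tool call to move; the robot and the scene stay as the last step left them, time stands still between calls to the robot, and variables do not carry over. Pictures are saved under pics/ and viewed, at most 10 in all, crops included, and the job is handed in when it is done.

Besides the shell and the picture viewer there is one more tool, called as name(argument=value, ...) on one line, values as JSON. arm_command: Moves the arm, as the interface text tells. Its arguments: {"type":"object","properties":{"motion":{"type":"array"},"jaw":{"type":"number"},"newtons":{"type":"number"}},"required":["motion"]}

```bash
mkdir -p pics; cat > h.py <<'E'
import numpy as np, cv2
from workcell import env
def ray(cam,px):
    m=env.camera_model(cam); d=np.array([(px[0]-m['cx'])/m['fx'],(px[1]-m['cy'])/m['fy']]); u=d.copy()
    for _ in range(20): u=d/(1+m['k1']*(u@u))
    R=np.array(m['rotation']); return np.array(m['eye'],float), R@np.array([u[0],u[1],1.])
def tri(a,b):
    (p,d),(q,e)=ray(*a),ray(*b)
    s=np.linalg.lstsq(np.c_[d,-e],q-p,rcond=None)[0]
    x,y=p+s[0]*d,q+s[1]*e
    return (x+y)/2,np.linalg.norm(x-y)
def bydepth(cam,px,D,w=2):
    c,r=int(round(px[0])),int(round(px[1])); v=D[max(r-w,0):r+w+1,max(c-w,0):c+w+1]; v=v[v>0]
    p,d=ray(cam,px); return p+d*np.median(v) if len(v) else None
E
python3 - <<'E'
from h import *
ims=[]
np.set_printoptions(precision=1,suppress=True)
for c in('side','top'):
    im,D=env.grab_frame(c); ims.append(im); np.save(f'{c}.npy',D); cv2.imwrite(f'pics/{c}0.png',im)
    m=env.camera_model(c);print(c,m['eye'],np.array(m['rotation']))
    for t in('zigzag_knob','straight_knob','zigzag_box','straight_box'):
        for o in env.pinpoint(c,t)[:2]: print(c,t,o, bydepth(c,o['location'],D))
print(env.state())
E
```

```text
side [249.7 782.7 465.8] [-110.9   -1.  -160. ]
side zigzag_knob {'location': [275.6, 232.6], 'score': 0.56} [-105560.3 -105027.3 -105344.2]
side straight_knob {'location': [299.6, 152.0], 'score': 0.51} [-168015.7 -167482.6 -167799.6]
side zigzag_box {'location': [250.0, 325.5], 'score': 0.76} [-111220.5 -110687.4 -111004.3]
side straight_box {'location': [306.9, 237.4], 'score': 0.64} [-173204.5 -172671.5 -172988.4]
side straight_box {'location': [299.1, 155.1], 'score': 0.32} [-167905.  -167371.9 -167688.8]
top [ 367.3  -12.5 1061.8] [-170.3    0.7  -89. ]
top zigzag_knob {'location': [162.5, 232.4], 'score': 0.56} [-43472.7 -43852.6 -42778.3]
top straight_knob {'location': [389.5, 185.7], 'score': 0.52} [-108861.5 -109241.4 -108167.1]
top zigzag_box {'location': [200.9, 217.5], 'score': 0.89} [-60159.2 -60539.1 -59464.8]
top straight_box {'location': [374.1, 214.8], 'score': 0.6} [-114253.4 -114633.3 -113559. ]
{'time_s': 0.5, 'qpos': array([-77.5,  18.3,  89.6,   0. ,  72. ,  -1.1]), 'qvel': array([ 0.1,  0. , -0. ,  0.1,  0. ,  0. ]), 'effort': array([ -0. , -41.2, -23.2,   0.1,   0. ,  -0. ]), 'ee_pos': array([ 136. , -558.7,  227.9]), 'ee_rot': array([-180. ,   -0. ,   13.7]), 'force': array([-0.5,  1.1, -1.4]), 'torque': array([-0.,  0., -0.]), 'gripper_force': 0.0, 'gripper_width': 91.4691639874997}
```

View pics/side0.png

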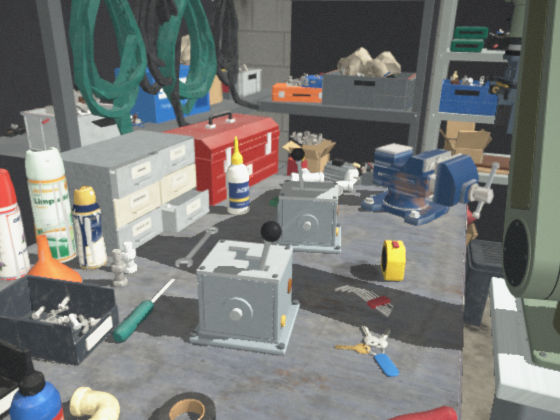

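View pics/top0.png

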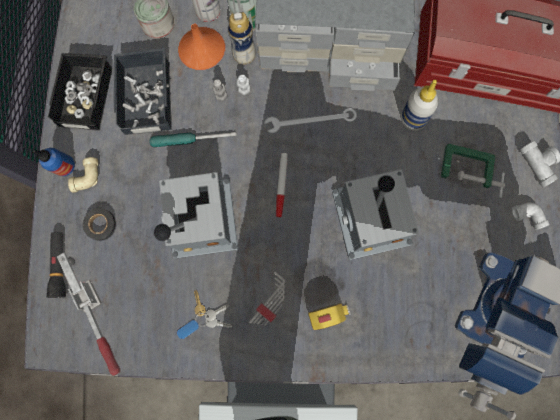

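The side view shows the zigzag box with its knob at about (271,231), and the straight box behind it. The top view shows the zigzag box at about (197,213), its knob at (162,232) in the front-left slot, and the straight box at (378,215). The rotation is given as rpy, so I'll fix the helper.

```bash
sed -i "s/^import numpy.*/&\nfrom scipy.spatial.transform import Rotation as Ro/; s/R=np.array(m\['rotation'\])/R=Ro.from_euler('xyz',m['rotation'],degrees=True).as_matrix()/" h.py
python3 - <<'E'
from h import *
np.set_printoptions(precision=1,suppress=True)
S,T=np.load('side.npy'),np.load('top.npy')
for n,a,b in(('zk',(271.5,231.5),(162.5,232.4)),('sk',(299,154),(388,184)),('zo',(250,325.5),(200.9,217.5))):
    print(n,tri(('side',a),('top',b)),bydepth('side',a,S),bydepth('top',b,T))
# top-plate points of zigzag box from top depth
P=[]
for r in range(150,280):
    for c in range(130,260):
        if T[r,c]>0:
            p,d=ray('top',(c,r)); P.append(p+d*T[r,c])
P=np.array(P); Q=P[abs(P[:,2]-120)<8]
h=np.median(Q[:,2]); (cx,cy),(w,l),a=cv2.minAreaRect(Q[:,:2].astype(np.float32))
print(len(Q),h,cx,cy,w,l,a, np.percentile(Q,[1,99],axis=0))
m=np.zeros((300,300),np.uint8)
ij=np.round(Q[:,:2]-np.median(Q[:,:2],0)).astype(int)+150
m[ij[:,0].clip(0,299),ij[:,1].clip(0,299)]=255
m=cv2.morphologyEx(cv2.dilate(m,np.ones((5,5))),cv2.MORPH_OPEN,np.ones((15,15)))
c=max(cv2.findContours(m,0,2)[0],key=cv2.contourArea)
(u,v),s,a=cv2.minAreaRect(c); print('y,x',u-150+np.median(Q[:,1]),v-150+np.median(Q[:,0]),s,a)
im=cv2.imread('pics/side0.png');
t=cv2.imread('pics/top0.png')[155:275,130:260]
s=cv2.imread('pics/side0.png')[205:355,185:315]
cv2.imwrite('pics/c1.png',np.hstack([cv2.resize(t,(400,400),interpolation=2),cv2.resize(s,(400,400),interpolation=2)]))
E
```

```text
zk (array([474. , 199.4, 188.4]), np.float64(1.9565206519643095)) [469.6 213.3 195. ] [471.3 195.6 202.5]
sk (array([ 561.6, -185.8,  198.1]), np.float64(0.7713364823447924)) [ 556.8 -169.8  202.6] [ 558.  -183.1  212.2]
zo (array([526.8, 164.6,  -2.3]), np.float64(4.289259982376255)) [501.5 216.4  37. ] [510.3 144.8 120.2]Traceback (most recent call last):
  File "<stdin>", line 11, in <module>
  File "h.py", line 5, in ray
    m=env.camera_model(cam); d=np.array([(px[0]-m['cx'])/m['fx'],(px[1]-m['cy'])/m['fy']]); u=d.copy()
ValueError: time passes only in moves, steps and waits
```

```bash
sed -i "s/^def ray/CM={c:env.camera_model(c) for c in('side','top')}\ndef ray/; s/m=env.camera_model(cam)/m=CM[cam]/" h.py
python3 - <<'E'
from h import *
np.set_printoptions(precision=1,suppress=True)
T=np.load('top.npy')
P=np.array([(lambda e:e[0]+e[1]*T[r,c])(ray('top',(c,r))) for r in range(150,280) for c in range(130,260) if T[r,c]>0])
Q=P[abs(P[:,2]-120)<8]
md=np.median(Q,0); print(len(Q),md)
m=np.zeros((300,300),np.uint8)
ij=np.round(Q[:,:2]-md[:2]).astype(int)+150
m[ij[:,0].clip(0,299),ij[:,1].clip(0,299)]=255
m=cv2.morphologyEx(m,cv2.MORPH_CLOSE,np.ones((31,31))); m=cv2.morphologyEx(m,cv2.MORPH_OPEN,np.ones((21,21)))
c=max(cv2.findContours(m,0,2)[0],key=cv2.contourArea)
(u,v),s,a=cv2.minAreaRect(c); print('y,x',u-150+md[1],v-150+md[0],s,a)
t=cv2.imread('pics/top0.png')[155:275,130:260]
s=cv2.imread('pics/side0.png')[205:355,185:315]
cv2.imwrite('pics/c1.png',np.hstack([cv2.resize(t,(400,400),interpolation=2),cv2.resize(s,(400,400),interpolation=2)]))
E
```

```text
3204 [527.8 162.  119.8]
y,x 164.73442100743995 527.0346379158877 (126.08939361572266, 111.25534057617188) 81.46923065185547
```

View pics/c1.png

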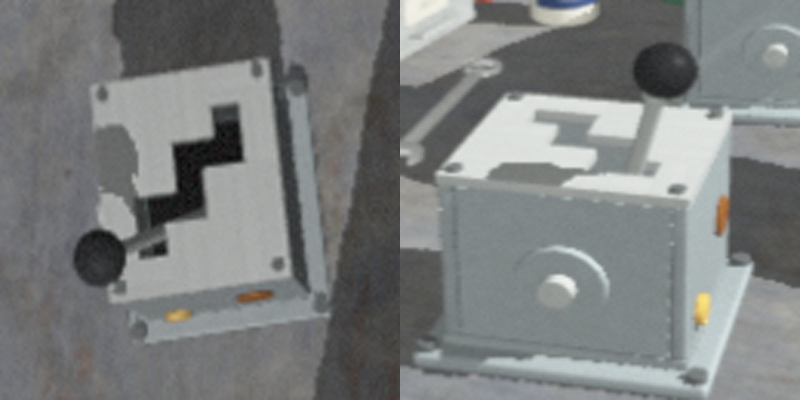

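arm_command(motion=[{"offset": [0,0,-0.05],"spin": 0.09},{"offset": [0.03,-0.047,0],"spin": 0},{"offset": [0.03,-0.047,0],"spin": 0},{"offset": [0.03,-0.047,0],"spin": 0},{"offset": [0.03,-0.047,0],"spin": 0}])

```text
time_s: 1.12
ee_pos: [227.3, -353.4, 278.1]
ee_rot: [180.0, -0.0, 8.5]
force: [0.3, 0.0, 0.7]
gripper_width: 91.0
gripper_force: 0.0
```

arm_command(motion=[{"offset": [0.03,-0.047,0],"spin": 0},{"offset": [0.03,-0.047,0],"spin": 0},{"offset": [0.03,-0.047,0],"spin": 0},{"offset": [0.03,-0.047,0],"spin": 0},{"offset": [0.03,-0.047,0],"spin": 0}])

```text
time_s: 1.75
ee_pos: [340.8, -98.7, 278.3]
ee_rot: [180.0, -0.1, 8.5]
force: [0.8, -0.5, -0.6]
gripper_width: 91.5
gripper_force: 0.0
```

arm_command(motion=[{"offset": [0.03,-0.047,0],"spin": 0},{"offset": [0.03,-0.047,0],"spin": 0},{"offset": [0.03,-0.047,0],"spin": 0},{"offset": [0.03,-0.045,0],"spin": 0},{"offset": [0,0,0],"spin": 0}])

```text
time_s: 2.38
ee_pos: [432.4, 104.1, 277.6]
ee_rot: [-180.0, -0.0, 8.8]
force: [-0.4, -1.2, 0.3]
gripper_width: 91.2
gripper_force: 0.0
```

arm_command(motion=[{"offset": [0.028,-0.044,0],"spin": 0},{"offset": [0.027,-0.044,0],"spin": 0.005},{"offset": [0,0,0],"spin": 0}])

```text
time_s: 2.75
ee_pos: [473.4, 197.7, 277.4]
ee_rot: [180.0, 0.0, 8.4]
force: [-0.1, -1.2, -0.4]
gripper_width: 91.2
gripper_force: 0.0
```

```bash
python3 - <<'E'
from h import *
np.set_printoptions(precision=1,suppress=True)
s=env.state(); print(s['ee_pos'],s['ee_rot'])
im,D=env.grab_frame('side')
print(env.pinpoint('side','zigzag_knob')[:2])
cv2.imwrite('pics/s1.png',cv2.resize(im[100:370,120:400],None,fx=2,fy=2))
E
```

```text
[473.4 197.7 277.4] [180.    0.    8.4]
[{'location': [272.6, 233.3], 'score': 0.81}, {'location': [306.4, 235.0], 'score': 0.42}]
```

View pics/s1.png

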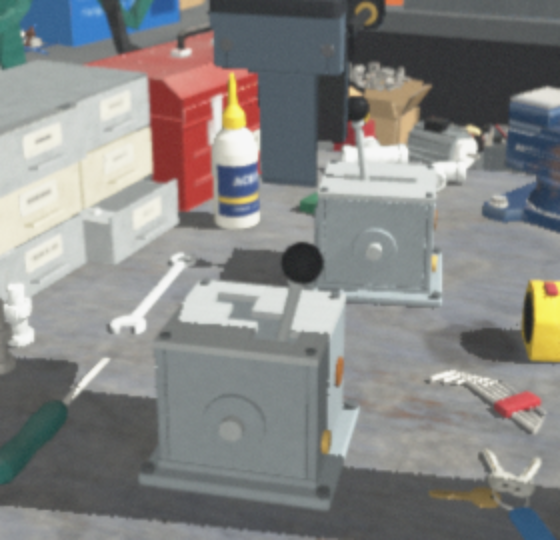

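The picture shows the open fingers right above the knob (crop 302,262), so I'm descending and gripping.

arm_command(motion=[{"offset": [0.001,-0.001,0.047],"spin": 0},{"offset": [0,0,0.047],"spin": 0},{"offset": [0,0,0],"spin": 0}])

```text
time_s: 3.22
ee_pos: [470.8, 195.1, 181.5]
ee_rot: [179.9, 0.5, 8.1]
force: [0.3, -0.3, 0.7]
gripper_width: 91.0
gripper_force: 0.0
```

arm_command(motion=[{"offset": [0,0,0],"spin": 0},{"offset": [0,0,0],"spin": 0},{"offset": [0,0,0],"spin": 0},{"offset": [0,0,0],"spin": 0},{"offset": [0,0,0],"spin": 0}], jaw=0.015, newtons=15)

```text
time_s: 3.85
ee_pos: [473.6, 197.8, 184.1]
ee_rot: [180.0, -0.0, 8.3]
force: [-0.0, 0.7, -0.2]
gripper_width: 44.2
gripper_force: 0.0
```

arm_command(motion=[{"offset": [0,0,0],"spin": 0},{"offset": [0,0,0],"spin": 0},{"offset": [0,0,0],"spin": 0},{"offset": [0,0,0],"spin": 0}])

```text
time_s: 4.35
ee_pos: [473.6, 198.0, 184.0]
ee_rot: [-180.0, -0.0, 8.2]
force: [-0.5, 2.4, 1.2]
gripper_width: 29.2
gripper_force: 15.0
```

arm_command(motion=[{"offset": [0.012,-0.001,-0.003],"spin": 0},{"offset": [0.012,-0.001,-0.003],"spin": 0},{"offset": [0,0,0],"spin": 0},{"offset": [0,0,0],"spin": 0}])

```text
time_s: 4.85
ee_pos: [497.4, 202.6, 189.1]
ee_rot: [179.9, 0.0, 8.2]
force: [2.3, -2.8, -8.4]
gripper_width: 28.9
gripper_force: 15.0
```

arm_command(motion=[{"offset": [0,0.012,-0.001],"spin": 0},{"offset": [0,0.012,-0.001],"spin": 0},{"offset": [0,0.012,-0.001],"spin": 0},{"offset": [0,0,0],"spin": 0}])

```text
time_s: 5.35
ee_pos: [502.6, 166.4, 194.1]
ee_rot: [180.0, -0.1, 8.2]
force: [-1.0, 0.5, 6.7]
gripper_width: 28.8
gripper_force: 15.0
```

arm_command(motion=[{"offset": [0,0.005,0],"spin": 0},{"offset": [0.012,0,0],"spin": 0},{"offset": [0.012,0,0],"spin": 0},{"offset": [0.012,0,0],"spin": 0},{"offset": [0,0,0],"spin": 0}])

```text
time_s: 5.98
ee_pos: [541.0, 167.8, 194.2]
ee_rot: [180.0, -0.3, 8.2]
force: [0.0, 0.6, 4.9]
gripper_width: 29.1
gripper_force: 15.0
```

arm_command(motion=[{"offset": [0.01,0,0],"spin": 0},{"offset": [0,0,0],"spin": 0},{"offset": [0,0.01,0],"spin": 0},{"offset": [0,0.012,0.001],"spin": 0},{"offset": [0,0,0],"spin": 0}])

```text
time_s: 6.6
ee_pos: [551.7, 146.0, 191.8]
ee_rot: [180.0, 0.0, 8.2]
force: [1.3, 0.8, 2.7]
gripper_width: 28.7
gripper_force: 15.0
```

arm_command(motion=[{"offset": [0.002,0.011,0.001],"spin": 0},{"offset": [0,0.011,0.002],"spin": 0},{"offset": [0,0,0],"spin": 0},{"offset": [0,0,0],"spin": 0}])

```text
time_s: 7.1
ee_pos: [556.3, 125.1, 188.5]
ee_rot: [179.9, 0.1, 8.2]
force: [-1.4, -0.1, -0.6]
gripper_width: 28.5
gripper_force: 15.0
```

arm_command(motion=[{"offset": [0.01,0,0.001],"spin": 0},{"offset": [0.01,0,0.002],"spin": 0},{"offset": [0.01,-0.001,0.003],"spin": 0},{"offset": [0,0,0],"spin": 0}])

```text
time_s: 7.6
ee_pos: [587.5, 131.3, 182.2]
ee_rot: [180.0, -0.0, 8.3]
force: [0.1, -0.9, -4.1]
gripper_width: 28.8
gripper_force: 15.0
```

arm_command(motion=[{"offset": [0.004,0,0.001],"spin": 0},{"offset": [0.004,0,0.001],"spin": 0},{"offset": [0,0,0],"spin": 0},{"offset": [0,0,0],"spin": 0}])

```text
time_s: 8.1
ee_pos: [592.6, 132.1, 180.6]
ee_rot: [180.0, 0.2, 8.2]
force: [-4.8, -1.6, -1.7]
gripper_width: 28.9
gripper_force: 15.0
```

arm_command(motion=[{"offset": [0.004,0,0.001],"spin": 0},{"offset": [0.003,0,0.001],"spin": 0},{"offset": [0,0,0],"spin": 0},{"offset": [0,0,0],"spin": 0}])

```text
time_s: 8.6
ee_pos: [596.0, 132.6, 179.4]
ee_rot: [180.0, 0.7, 8.2]
force: [-15.0, -3.4, 7.0]
gripper_width: 28.7
gripper_force: 15.0
```

arm_command(motion=[{"offset": [0,0,0],"spin": 0},{"offset": [0,0,0],"spin": 0},{"offset": [0,0,0],"spin": 0},{"offset": [0,0,0],"spin": 0},{"offset": [0,0,0],"spin": 0}], jaw=0.09)

```text
time_s: 9.22
ee_pos: [601.3, 133.4, 178.9]
ee_rot: [180.0, -0.0, 8.2]
force: [-0.0, 0.5, -0.4]
gripper_width: 76.3
gripper_force: 0.0
```

arm_command(motion=[{"offset": [0,0,0],"spin": 0},{"offset": [0,0,0],"spin": 0},{"offset": [0,0,0],"spin": 0},{"offset": [0,0,0],"spin": 0}])

```text
time_s: 9.72
ee_pos: [601.2, 133.3, 178.9]
ee_rot: [180.0, -0.0, 8.2]
force: [0.3, -0.4, 0.1]
gripper_width: 90.1
gripper_force: 0.0
```

arm_command(motion=[{"offset": [0,0,-0.03],"spin": 0},{"offset": [0,0,-0.05],"spin": 0},{"offset": [0,0,-0.05],"spin": 0},{"offset": [-0.05,0,-0.02],"spin": 0},{"offset": [-0.05,0,0],"spin": 0}])

```text
time_s: 10.35
ee_pos: [502.1, 119.0, 330.8]
ee_rot: [-180.0, -0.2, 8.2]
force: [0.6, 0.5, -0.6]
gripper_width: 90.1
gripper_force: 0.0
```

arm_command(motion=[{"offset": [-0.05,0,0],"spin": 0},{"offset": [-0.05,0.04,0],"spin": 0},{"offset": [0,0.05,0],"spin": 0},{"offset": [0,0.05,0],"spin": 0},{"offset": [0,0,0],"spin": 0}])

```text
time_s: 10.98
ee_pos: [424.3, -35.2, 329.0]
ee_rot: [180.0, -0.0, 7.9]
force: [0.1, 0.5, 0.0]
gripper_width: 90.1
gripper_force: 0.0
```

```bash
python3 - <<'E'
from h import *
np.set_printoptions(precision=1,suppress=True)
L={};I=[]
for c in('side','top'):
    im,D=env.grab_frame(c); I.append(im)
    for t in('zigzag_knob','straight_knob'):
        o=env.pinpoint(c,t)[:2]; print(c,t,o); L[c,t]=o[0]['location'] if o else None
for t in('zigzag_knob','straight_knob'):
    if L['side',t] and L['top',t]:
        p,e=tri(('side',L['side',t]),('top',L['top',t])); d=p[:2]-[527,164.7]; a=np.radians(8.5)
        print(t,p,e,'box',d@[np.cos(a),np.sin(a)],d@[-np.sin(a),np.cos(a)])
cv2.imwrite('pics/e.png',np.hstack([cv2.resize(I[1][120:290,100:270],(400,400)),cv2.resize(I[0][130:370,170:400],(400,400))]))
E
```

```text
side zigzag_knob [{'location': [219.8, 207.1], 'score': 0.83}]
side straight_knob [{'location': [299.7, 151.7], 'score': 0.81}]
top zigzag_knob [{'location': [203.6, 169.0], 'score': 0.87}]
top straight_knob [{'location': [387.0, 186.4], 'score': 0.56}]
zigzag_knob [587.8 133.7 184.8] 3.2012441971723637 box 55.539700904608175 -39.653394315523485
straight_knob [ 557.5 -182.4  204.1] 3.7865926919758985 box -21.150021277899167 -347.8355026585792
```

View pics/e.png

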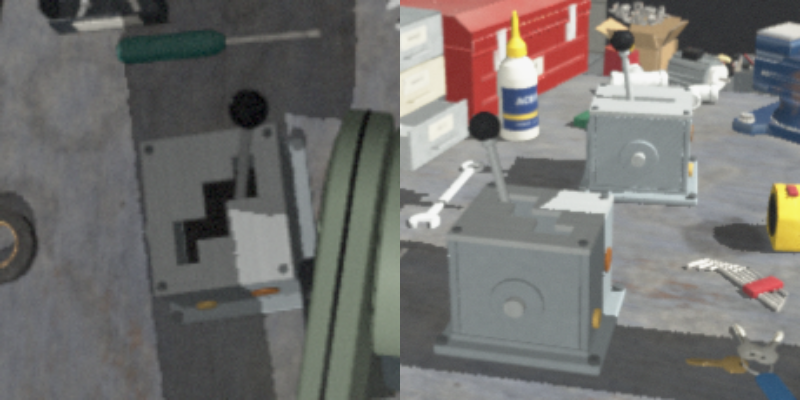

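The knob now stands in the rear slot, at crop pixel (248,108) from the top, about 3 px further rear than the network's point. I'll check from those pixels and hand in.

```bash
python3 - <<'E'
from h import *
p,e=tri(('side',(218.3,205)),('top',(205.4,165.9))); d=p[:2]-[527,164.7]; a=np.radians(8.5)
x=d@[np.cos(a),np.sin(a)]; print(p,e,x,d@[-np.sin(a),np.cos(a)])
if x>57: print(env.job_done())
E
```

```text
[592.55998677 130.31743708 186.57838246] 2.412267008862344 59.75780054394415 -43.695283185090574
the job is handed in; nothing more can be done
None
```

The zigzag gearbox's lever went from the front slot through the middle slot to the rear slot's end and was released; its knob measures about (60, -44) mm in the box's frame against the given end of (59, -43). I didn't touch the straight-slotted gearbox, and the job was handed in at about 11 s.

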